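# Slide the loaded treat tray into the dessert rack

## Robot

A 7-joint arm with a two-finger parallel gripper is mounted at the origin on the work surface. World frame = base frame: x ahead of the robot, y to its left, z up, the work surface at z = 0. Lengths are in m, angles in rad, forces in N, time in s.
With the tool pointing down it reaches from about 0.4 to 0.875 m from the base axis. Payload 19.3 kg.
Tool frame: the origin (TCP) lies where the fingers leave the gripper's body, on its centre line; the fingertips stand bot.tip_reach ahead of it and the grasp point (between the pads) lies 54 mm ahead of it (bot.tip_reach is the distance from the TCP to the fingertips, in m); z points along the fingers, y is the line along which they close (so a half turn about z gives the same grasp; the last joint's range is limited). The gripper opens to 85 mm and grips with 20 to 120 N. Pads are 22 mm wide; open, the fingers measure 114 mm over their backs; the gripper's body (76 mm by 85 mm) begins 54 mm behind the grasp point. The pads swing forward as they close: fully open they stand 13 mm farther back than shut.
Start: joints at [1.26, 0.521, -0.036, 1.599, 0.021, 1.021, -0.113], TCP at [0.149, -0.607, 0.304] pointing down, gripper open.
Joint ranges: [-2.91, 2.91], [-0.3, 2.13], [-1.5, 1.42], [0.17, 2.43], [-1.26, 4.41], [0.16, 1.93], [-2.52, 2.52]. Speed limits (rad/s): [1.89, 1.89, 2.39, 2.39, 3.01, 3.01, 3.01].

## Interface

Orientations are given as [roll, pitch, yaw] about the fixed x, y, z axes, in that order (R = Rz(yaw) Ry(pitch) Rx(roll)).
In Python, from workcell import bot gives the robot as it stands. The module is installed in compiled form; this text tells all that it offers.
- The arm moves only by the shell command python3 -m jog 'ROWS' [FORCE]. ROWS is JSON, a list that holds one entry, the list of rows, each a list of 7 numbers: the shift along the tool's x, y, z in mm, then the turn, a rotation vector about the tool's x, y, z in rad, then the opening, from 0 (shut) to 1 (fully open). In form: [[[tx, ty, tz, wx, wy, wz, fingers], ...]]. A call has 1 to 5 rows; each row shifts and turns the commanded pose from where the row before left it, along the tool's axes as they then stand; what a row does not reach is not made up. A row lasts 1/10 s, in which the tool goes at most 50 mm and 8.59 degrees, less where a joint would pass 70% of its speed; a pose out of reach is approached as far as the arm can. A call is refused whole if a number of a shift passes 50 or a number of a turn 0.15, either way. A call with a gripper value outside its range is refused whole. The fingers move at their own pace and stop on an object; FORCE is the grip in N (left out, the last holds). Time passes only in rows, so rows that do not move let the fingers close. It gives the time, the measured TCP pose, the force, the opening and the grip force at its end, in the units of the state.
- bot.observe(): the state, without advancing time (a new reading comes with each control period).
- bot.grab_frame(name): name is "scene" or "side" or "wrist"; returns a dict with "img" (400x640x3 uint8, red, green, blue), "intrinsics" (3x3 intrinsics, pixels), "R" (3x3) and "t" (3): a world point X has camera coordinates R X + t; the wrist camera has in their place "tool_from_camera" (4x4, takes a point from camera to tool coordinates, whose origin is the TCP and whose axes are the flange's). Camera axes: x right, y down, z forward; pixel columns grow to the right and rows downward; lengths in m; the calibration is good to about 2 mm. A picture is of the moment at which its call begins: read the wrist's pose just before it. There is no depth.
- bot.job_done(): hands the job in; it is judged then, once.
Trained networks look in a picture, given as the dict that the camera call returned (one of the last four; its "shot" number tells which), for a name from the list of things; names that differ only in an ending like _2 or _b are one class to them, and where a whole thing is asked for, a point or a joint stands for the part that bears it (a point fixed in the world has none). Each returns a list of dicts, best first, with "conf" (0 to 1); they miss things now and then, are a little off and sometimes report something else, mostly with a low value. They report only what shows in the picture. A call takes as long as a camera call. They do not tell look-alikes from the thing itself.
- bot.trace(query, picture): "region" (400x640 bool, what is visible of it).
- bot.spot_point(query, picture): "xyz" ([x, y, z] in m, in world coordinates, good to about 4 mm: a listed point, or the origin of a listed thing).
The state is a dict: "clock": time; "qpos": joint angles; "qd": joint speeds; "joint_efforts": joint torques, N m; "position": TCP position; "tool_rot": TCP orientation; "force": force on the tool from outside, world axes, zero at the start; "moment": the same for the moment, N m; "grip_width": finger opening in m; "finger_force": force on a finger pad.
Only numpy, scipy, OpenCV 4.12 (cv2) and the standard library are available. Lean on these libraries where they do the work, as an engineer would, in place of code of your own. Each camera call takes 0.05 s, during which the arm holds its last target. There are 200 camera calls.

## Task

Slide the tray with the two treat jars by its handle into the free upper slot of the wooden dessert rack, handle end last, until it is fully home against the back, and let go of it. Both jars must stay standing on the tray all the way, and the bottle, tumbler and plate nearby must be left where they are.

Things in the scene. Friction and masses are not known exactly. Their poses are not given: they have to be found in the camera images.
- tray_handle (a point): The tray's grip: an upright plywood plate 44 mm long (x), 14 mm thick (y), 46 mm tall on the neck at the tray's rear, to be pinched across its thickness from above. Point: its centre in x and y, 32 mm above the tray's underside (plate spans 6 to 52 mm), 118 mm behind tray_mid. Axes as the tray's: x from handle to leading edge, y across, z up. Tray with jars: about 0.3 kg, held at one end.
- tray_mid (a point): Middle of the underside of the loose plywood tray: floor 160 mm long (x; +x is the leading edge), 150 wide (y), 6 thick. A low rim, up to 18 mm above the underside, is set in from the sides and leaves flat flanges 15 mm wide, 6 mm thick, that ride in the rack's slot. Behind the floor a neck 40 mm wide, 6 mm thick runs to x = -145 mm and carries the handle.
- rack_home (a point): Where tray_mid lies when the tray is fully home in the rack, at the top of the upper runners, 60 mm above the table. x points into the rack (enter from -x), y across, z up; the tray's x points the same way. The slot: on each side a runner 16 mm wide (top at z = 0 here) and a lip above it, 14 mm wide, underside 25 mm and top 35 mm above the runner; the tray's flanges slide in between.
- rack: The fixed light-wood two-tier rack, open at the top. Origin on the table right below rack_home, same axes. Side walls 105 mm high, 160 mm apart inside, from x = -75 to 90 mm; back wall's inner face at x = 84 mm. Flared cheeks at the mouth (45 to 100 mm high) reach to x = -102 mm and widen it to about 180 mm. A fixed tray of biscuits fills the lower slot, up to 42 mm high.
- tray: The loose tray itself; same point and axes as tray_mid.
- jar_a_center (a point): One small closed glass jar with a metal lid, 44 mm across and 50 mm tall, about 60 g, standing loose on the tray; point at its centre, half-way up (25 mm above its foot), z up along the jar.
- jar_b_center (a point): The other small closed glass jar with a metal lid, 44 mm across and 50 mm tall, about 60 g, standing loose on the tray; point at its centre, half-way up (25 mm above its foot), z up along the jar.
- jar_a: The same jar as jar_a_center; the point is the centre of its foot.
- jar_b: The same jar as jar_b_center; the point is the centre of its foot.
- bottle: Bystander: green glass bottle, 60 mm across, 190 mm tall. The point is the centre of its underside.
- tumbler: Bystander: white plastic tumbler, 72 mm across, 90 mm tall. The point is the centre of its underside.
- plate: Bystander: white ceramic plate, 160 mm across, 18 mm tall. The point is the centre of its underside.
There are look-alikes about, which are no part of the job. What is shaped like the jar_b but purple or turquoise is not meant.

How it is judged:
At the end, for the whole second after the job is handed in: Tray at rest on the upper runners, handle at the mouth: height within 6 mm, tilt under 0.06 rad, within 9 mm of fully home (12 mm beyond), 10 mm sideways and 0.1 rad of square; both jars upright (0.2 rad), at rest, on the tray floor inside its rim; bystanders within 30 mm of their places (x of tray_mid in the frame of rack_home between -0.009 and 0.012 m and y of tray_mid in the frame of rack_home between -0.01 and 0.01 m and z of tray_mid in the frame of rack_home between -0.006 and 0.006 m and angle between the x axis of tray_mid and the x axis of rack_home, either way round below 0.1 rad and x of tray_handle in the frame of rack_home below 0 m and angle between tray_mid's own z axis and vertical below 0.06 rad and x of jar_a_center in the frame of tray_mid between -0.069 and 0.069 m and y of jar_a_center in the frame of tray_mid between -0.054 and 0.054 m and z of jar_a_center in the frame of tray_mid between 0.02 and 0.042 m and angle between each of jar_a_center, jar_b_center's own z axis and vertical below 0.2 rad and linear speed of each of jar_a, jar_b, tray below 0.02 m/s and x of jar_b_center in the frame of tray_mid between -0.069 and 0.069 m and y of jar_b_center in the frame of tray_mid between -0.054 and 0.054 m and z of jar_b_center in the frame of tray_mid between 0.02 and 0.042 m and distance of each of bottle, tumbler, plate from where it was at the start of the episode below 0.03 m); the robot touches nothing.
It fails at once if a jar tips over (more than 0.6 rad) (angle between any of jar_a_center, jar_b_center's own z axis and vertical above 0.6 rad).
It fails at once if a jar comes off the tray (horizontal distance between any of jar_a_center, jar_b_center and tray_mid above 0.1 m).
It fails at once if a bystander is shifted by more than 30 mm (distance of any of bottle, tumbler, plate from where it was at the start of the episode above 0.03 m).
It also fails if it takes over 54 s, if anything falls off the work surface, if the arm or the gripper's body presses on something with over 40 N, if the wrist force passes 120 N, or if a joint passes its speed limit or range.

## Working session

There is one attempt and no reset: what is moved stays moved. The work goes in short steps, Python scripts to look and compute and a shell command to move; the robot and the scene stay as the last step left them, time stands still between calls to the robot, and variables do not carry over. Pictures are saved under pics/ and viewed, at most 10 in all, crops included, and the job is handed in when it is done.

```bash
mkdir -p pics
python3 - <<'E'
from workcell import bot
import cv2, numpy as np
s=bot.observe(); print({k:np.round(s[k],3).tolist() for k in s}, bot.tip_reach)
for c in ["scene","side"]:
    f=bot.grab_frame(c); cv2.imwrite(f"pics/{c}0.png",f["img"][...,::-1])
    for q in ["tray_mid","tray_handle","rack_home","jar_a_center","bottle","tumbler","plate"]:
        for d in bot.spot_point(q,f)[:4]:
            X=np.array(d["xyz"]); p=f["intrinsics"]@(f["R"]@X+f["t"]); print(c,q,round(d["conf"],2),X.round(3).tolist(),(p[:2]/p[2]).round().tolist())
E
```

```text
{'clock': 0.0, 'qpos': [1.26, 0.522, -0.036, 1.6, 0.021, 1.021, -0.113], 'qd': [-0.0, 0.001, -0.001, -0.0, 0.0, 0.001, -0.001], 'joint_efforts': [-0.001, -92.712, 1.98, -36.994, 0.018, 0.008, -0.0], 'position': [0.149, -0.607, 0.303], 'tool_rot': [-3.14, 0.0, 0.241], 'force': [0.282, 0.575, -0.737], 'moment': [0.066, -0.007, 0.002], 'finger_force': 0.0, 'grip_width': 0.085} 0.0726
scene tray_mid 0.68 [0.519, 0.205, -0.002] [350.0, 279.0]
scene tray_handle 0.8 [0.477, 0.318, 0.034] [400.0, 296.0]
scene rack_home 0.71 [0.495, -0.218, 0.061] [270.0, 162.0]
scene jar_a_center 0.7 [0.483, 0.204, 0.031] [364.0, 262.0]
scene bottle 0.61 [0.704, 0.291, 0.002] [299.0, 352.0]
scene bottle 0.34 [0.482, 0.204, 0.032] [364.0, 262.0]
scene tumbler 0.86 [0.757, -0.008, 0.003] [214.0, 262.0]
scene plate 0.72 [0.223, -0.283, -0.002] [335.0, 141.0]
side tray_mid 0.58 [0.513, 0.21, -0.0] [288.0, 264.0]
side tray_handle 0.6 [0.475, 0.318, 0.032] [287.0, 300.0]
side rack_home 0.95 [0.498, -0.223, 0.054] [339.0, 141.0]
side jar_a_center 0.62 [0.482, 0.203, 0.031] [300.0, 257.0]
side bottle 0.86 [0.708, 0.294, 0.003] [203.0, 272.0]
side bottle 0.7 [0.496, -0.226, 0.055] [340.0, 140.0]
side tumbler 0.62 [0.76, -0.006, -0.007] [236.0, 185.0]
side plate 0.7 [0.495, -0.219, 0.002] [339.0, 154.0]
side plate 0.61 [0.226, -0.282, 0.003] [425.0, 157.0]
```

View pics/scene0.png

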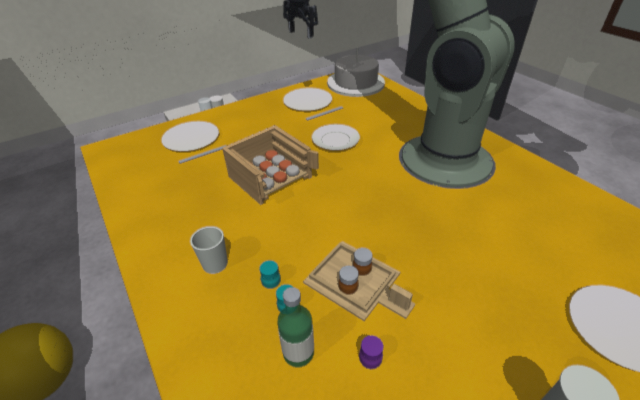

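View pics/side0.png

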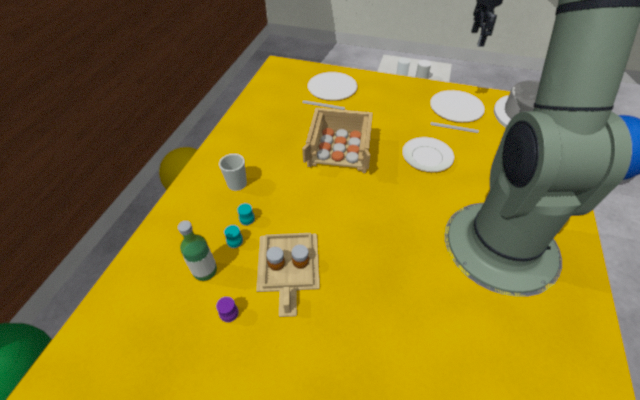

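The scene picture shows the rack at about (270,165) with its mouth towards the lower right. The loose tray is at (350,280) with its handle at (400,297), and the bottle (296,335), tumbler (210,250) and plate (335,137) stand nearby.

Jar candidates:
- **Brown/amber jars with grey lids**, at (362,260) and (348,279). They stand on the tray, so these are the ones meant.
- **Turquoise jars**, at (270,273) and (286,297), and the **purple jar**, at (371,351). These are look-alikes standing on the table.

The side picture agrees. I'll move the wrist camera over the rack next.

```bash
python3 -m jog '[[[40,-25,-5,0,0,0,1],[40,-25,-5,0,0,0,1],[40,-25,-5,0,0,0,1],[40,-25,-5,0,0,0,1],[40,-25,-5,0,0,0,1]]]' && python3 -m jog '[[[40,-25,-5,0,0,0,1],[40,-25,-5,0,0,0,1],[40,-25,-5,0,0,0,1],[40,-25,-5,0,0,0,1],[0,0,0,0,0,0,1]]]'
cat > h.py <<'E'
from workcell import bot
import numpy as np, cv2
from scipy.spatial.transform import Rotation as Ro
def wrist():
    s=bot.observe(); f=bot.grab_frame("wrist")
    T=np.eye(4); T[:3,:3]=Ro.from_euler("xyz",s["tool_rot"]).as_matrix(); T[:3,3]=s["position"]
    C=np.linalg.inv(T@np.array(f["tool_from_camera"])); f["Rw"],f["tw"]=C[:3,:3],C[:3,3]; return s,f
def proj(f,X):
    R,t=(f["Rw"],f["tw"]) if "Rw" in f else (f["R"],f["t"])
    p=np.atleast_2d(X)@np.array(R).T+t; p=p@np.array(f["intrinsics"]).T; return p[:,:2]/p[:,2:]
def on_plane(f,uv,z):
    R,t=(f["Rw"],f["tw"]) if "Rw" in f else (f["R"],f["t"])
    d=np.linalg.solve(f["intrinsics"],[*uv,1]); d=R.T@d; c=-R.T@t; return c+d*(z-c[2])/d[2]
E
python3 - <<'E'
from h import *
s,f=wrist(); cv2.imwrite("pics/w1.png",f["img"][...,::-1])
print(s["clock"],np.round(s["position"],3),np.round(s["tool_rot"],3),np.round(s["qpos"],2)); print(np.round(f["tool_from_camera"],3).tolist())
for q in ["rack_home","rack"]:
    for d in bot.spot_point(q,f)[:2]: print(q,d["conf"],np.round(d["xyz"],3))
E
```

```text
clock: 1.3
position: [0.3145, -0.4364, 0.3293]
tool_rot: [3.141, -0.0, 0.241]
force: [0.8, -0.2, 0.0]
grip_width: 0.0856
finger_force: 0.0
clock: 1.8
position: [0.4493, -0.2975, 0.3496]
tool_rot: [-3.141, -0.003, 0.249]
force: [-0.6, -1.3, 0.1]
grip_width: 0.0855
finger_force: 0.0
1.8 [ 0.449 -0.298  0.35 ] [-3.141e+00 -3.000e-03  2.490e-01] [ 0.61  0.34 -0.17  1.77  0.06  1.04 -0.91]
[[0.0, -0.945, -0.327, 0.085], [1.0, 0.0, -0.001, -0.001], [0.001, -0.327, 0.945, -0.071], [0.0, 0.0, 0.0, 1.0]]
rack_home 0.89 [ 0.494 -0.215  0.063]
rack 0.94 [ 0.496 -0.22  -0.003]
```

View pics/w1.png

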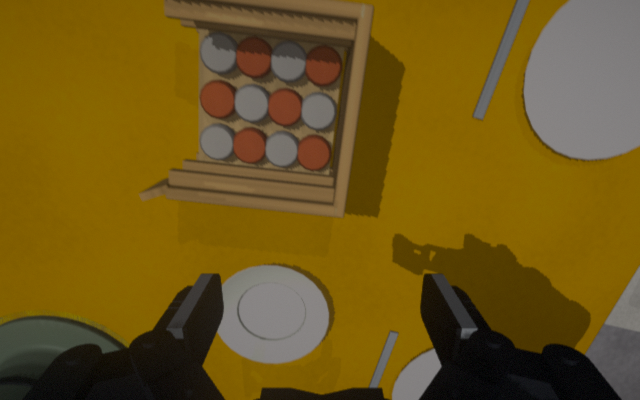

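The wrist picture shows the rack from above. Its back wall's outer edge runs from (373,5) to (344,215), the side wall from (344,215) to (168,200), and the mouth is at the left. I'll compute its yaw from these points.

Run:
```python
from h import *
s,f=wrist(); g=cv2.cvtColor(f["img"],cv2.COLOR_RGB2GRAY)
P=[on_plane(f,uv,0.105)[:2] for uv in [(373,5),(344,215),(168,200)]]
print(np.round(P,4)); d=P[0]-P[1]; print("back len",np.linalg.norm(d),"yaw",np.arctan2(d[1],d[0])-np.pi/2)
e=P[1]-P[2]; print("side len",np.linalg.norm(e),"yaw",np.arctan2(e[1],e[0]))
for yaw in [np.arctan2(e[1],e[0]), np.arctan2(d[1],d[0])-np.pi/2]:
    u=np.array([np.cos(yaw),np.sin(yaw)]); print("home",(P[0]+P[1])/2-0.090*u)
```

```text
[[ 0.5928 -0.3071]
 [ 0.415  -0.331 ]
 [ 0.3898 -0.1653]]
back len 0.1793849878682972 yaw -1.4373860669735243
side len 0.16758958803433688 yaw -1.4201890941727147
home [ 0.49037965 -0.23004701]
home [ 0.49191178 -0.22982796]
```

```bash
python3 -m jog '[[[14,-48,0,0,0,-0.15,1],[7,-49,0,0,0,-0.15,1],[0,-50,0,0,0,-0.15,1],[-7,-49,0,0,0,-0.15,1],[-15,-47,0,0,0,-0.15,1]]]' && python3 -m jog '[[[-22,-44,0,0,0,-0.15,1],[-28,-41,0,0,0,-0.15,1],[-34,-36,0,0,0,-0.15,1],[-39,-31,0,0,0,-0.15,1],[0,0,0,0,0,-0.15,1]]]'
python3 - <<'E'
from h import *
s=bot.observe();print(np.round(s["qpos"],2))
E
```

```text
clock: 2.5
position: [0.3263, -0.1071, 0.3486]
tool_rot: [-3.141, 0.0, 0.997]
force: [0.5, 0.1, 0.9]
grip_width: 0.0849
finger_force: 0.0
clock: 3.0
position: [0.1774, -0.1521, 0.3497]
tool_rot: [-3.141, 0.003, 1.625]
force: [0.0, 0.9, -0.3]
grip_width: 0.0855
finger_force: 0.0
[ 0.61 -0.23 -0.13  2.38 -0.03  0.99  0.56]
```

I had a sign wrong, so the arm ended closer to the base, without touching anything. I'll go outwards first, then over to the tray.

```bash
python3 -m jog '[[[0,50,0,0,0,0,1],[0,50,0,0,0,0,1],[15,46,0,0,0,0,1],[25,42,0,0,0,0,1],[40,28,0,0,0,0,1]]]' && python3 -m jog '[[[45,15,0,0,0,-0.05,1],[46,15,0,0,0,-0.05,1],[46,12,0,0,0,-0.05,1],[46,12,0,0,0,-0.05,1],[46,12,0,0,0,-0.05,1]]]' && python3 -m jog '[[[46,5,0,0,0,0,1],[46,5,0,0,0,0,1],[0,0,0,0,0,0,1]]]'
python3 - <<'E'
from h import *
s,f=wrist(); cv2.imwrite("pics/w2.png",f["img"][...,::-1])
print(s["clock"],np.round(s["position"],3),np.round(s["tool_rot"],3),np.round(s["qpos"],2))
for q in ["tray_mid","tray_handle","jar_a_center"]:
    for d in bot.spot_point(q,f)[:4]: print(q,round(d["conf"],2),np.round(d["xyz"],3),proj(f,d["xyz"]).round())
E
```

```text
clock: 3.5
position: [0.3937, -0.059, 0.3489]
tool_rot: [-3.14, 0.002, 1.622]
force: [0.6, -0.5, 0.4]
grip_width: 0.0857
finger_force: 0.0
clock: 4.0
position: [0.4216, 0.1776, 0.3485]
tool_rot: [-3.14, 0.003, 1.876]
force: [1.6, -1.0, 1.0]
grip_width: 0.0852
finger_force: 0.0
clock: 4.3
position: [0.4017, 0.272, 0.3482]
tool_rot: [-3.14, -0.0, 1.881]
force: [-0.8, -0.9, -0.3]
grip_width: 0.0853
finger_force: 0.0
4.3 [0.402 0.272 0.348] [-3.14  -0.     1.881] [-0.19  0.3  -0.65  1.88  0.21  1.03 -0.62]
tray_mid 0.65 [0.517 0.206 0.002] [[391. 233.]]
tray_handle 0.96 [0.479 0.314 0.033] [[400. 150.]]
jar_a_center 0.84 [0.48  0.201 0.031] [[366. 238.]]
```

View pics/w2.png

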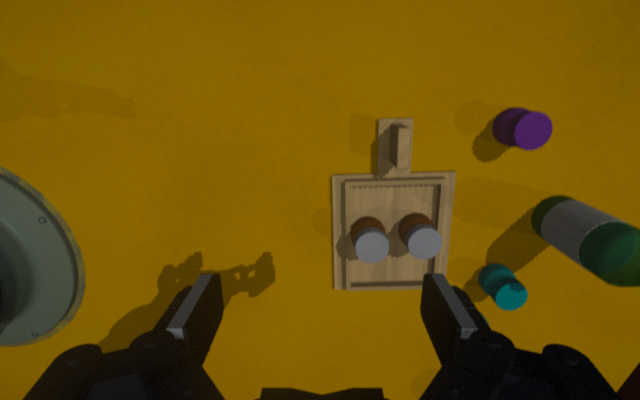

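The wrist picture shows the tray floor with corners at about (332,174), (455,171), (450,290) and (334,291). The handle is at (400,148), and the two amber, grey-lidded jars stand on the tray at (370,240) and (420,236). The purple (522,128) and turquoise (503,287) jars and the bottle (590,240) stand off it, so the tray is confirmed. I'll enlarge it and measure its yaw.

Run:
```python
from h import *
s,f=wrist(); 
c=cv2.resize(f["img"][105:305,310:470],None,fx=3.7,fy=2.9,interpolation=cv2.INTER_CUBIC)
im=cv2.resize(f["img"][105:305,310:475],None,fx=3,fy=3,interpolation=cv2.INTER_CUBIC); cv2.imwrite("pics/w2c.png",im[...,::-1])
P=np.array([on_plane(f,uv,0.006)[:2] for uv in [(332,174),(455,171),(450,290),(334,291)]]); print(P.round(4),P.mean(0).round(4))
for a,b in [(0,1),(3,2)]:
    d=P[b]-P[a]; print(np.linalg.norm(d).round(4),(np.arctan2(d[1],d[0])-np.pi/2).round(3))
for a,b in [(0,3),(1,2)]:
    d=P[b]-P[a]; print(np.linalg.norm(d).round(4),np.arctan2(d[1],d[0]).round(3))
```

```text
[[0.4213 0.2509]
 [0.5617 0.2988]
 [0.6246 0.1444]
 [0.4745 0.0955]] [0.5205 0.1974]
0.1483 -1.242
0.1579 -1.256
0.1642 -1.241
0.1668 -1.184
```

View pics/w2c.png

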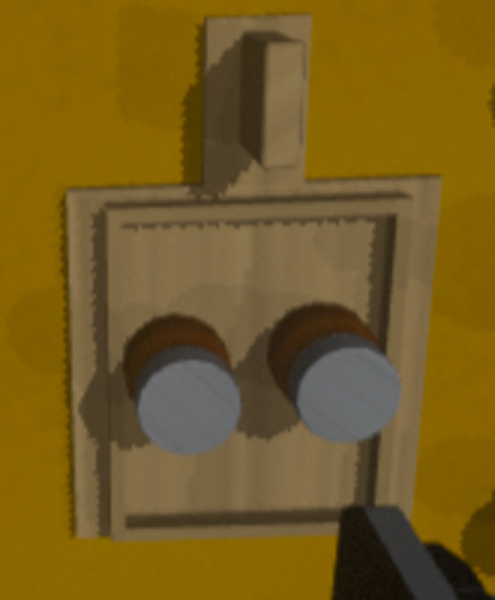

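```bash
python3 -m jog '[[[6,28,30,0,0,-0.025,1],[6,28,30,0,0,0,1],[6,28,30,0,0,0,1],[0,0,50,0,0,0,1],[0,0,0,0,0,0,1]]]'
python3 - <<'E'
from h import *
s,f=wrist(); cv2.imwrite("pics/w3.png",f["img"][...,::-1])
print(s["clock"],np.round(s["position"],4),np.round(s["tool_rot"],3),np.round(s["qpos"],2))
for q in ["tray_mid","tray_handle"]:
    for d in bot.spot_point(q,f)[:2]: print(q,round(d["conf"],2),np.round(d["xyz"],3),proj(f,d["xyz"]).round())
E
```

```text
clock: 5.05
position: [0.4758, 0.3082, 0.203]
tool_rot: [-3.131, 0.005, 1.9]
force: [-0.9, -1.5, 0.9]
grip_width: 0.0856
finger_force: 0.0
5.05 [0.4758 0.3082 0.203 ] [-3.131  0.005  1.9  ] [-0.29  0.61 -0.55  1.82  0.41  0.84 -0.71]
tray_mid 0.86 [ 0.516  0.206 -0.004] [[329. 304.]]
tray_handle 0.78 [0.479 0.315 0.036] [[332. 200.]]
```

View pics/w3.png

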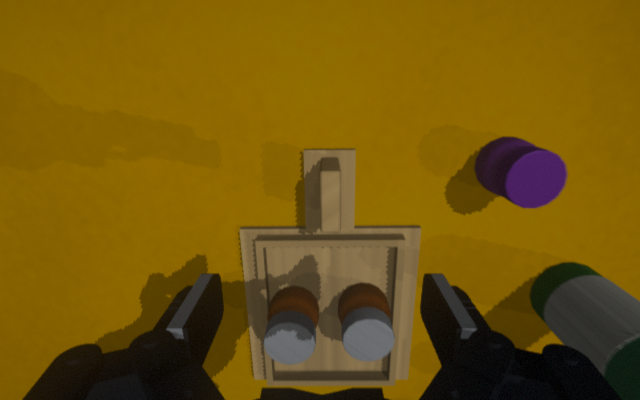

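The handle plate is centred at about (331,200), aligned with the tool, with the fingers straddling it. I'll descend and pinch.

```bash
python3 -m jog '[[[4,2,35,0,0,0,1],[3,2,35,0,0,0,1],[0,0,30,0,0,0,1],[0,0,14,0,0,0,1],[0,0,0,0,0,0,1]]]' && python3 -m jog '[[[0,0,0,0,0,0,1],[0,0,0,0,0,0,0.25],[0,0,0,0,0,0,0.25],[0,0,0,0,0,0,0.25],[0,0,0,0,0,0,0.25]]]' 40
python3 - <<'E'
from h import *
s,f=wrist(); print(s["position"],s["tool_rot"])
for q in ["tray_handle"]:
    for d in bot.spot_point(q,f)[:1]: print(q,round(d["conf"],2),np.round(d["xyz"],3))
    f=bot.grab_frame("side"); d=bot.spot_point(q,f)[:1]; print(d and np.round(d[0]["xyz"],3))
E
```

```text
clock: 5.7
position: [0.4786, 0.3184, 0.0946]
tool_rot: [-3.14, 0.003, 1.901]
force: [-0.1, -0.8, -0.0]
grip_width: 0.0849
finger_force: 0.0
clock: 6.2
position: [0.4785, 0.3186, 0.0944]
tool_rot: [-3.14, 0.002, 1.901]
force: [0.3, 0.2, -0.4]
grip_width: 0.0284
finger_force: 0.0
[0.47847399 0.31855135 0.09435493] [-3.13983950e+00  2.21549552e-03  1.90119696e+00]
tray_handle 0.95 [0.481 0.317 0.038]
[0.477 0.317 0.033]
```

```bash
python3 -m jog '[[[0,0,6,0,0,0,0.25],[0,0,0,0,0,0,0],[0,0,0,0,0,0,0],[0,0,0,0,0,0,0],[0,0,0,0,0,0,0]]]' 40 && python3 -m jog '[[[0,0,0,0,0,0,0],[0,0,0,0,0,0,0],[0,0,0,0,0,0,0],[0,0,-5,0,0,0,0],[0,0,-5,0,0,0,0]]]' 115
```

```text
clock: 6.9
position: [0.4782, 0.3185, 0.0879]
tool_rot: [-3.139, 0.002, 1.901]
force: [-1.1, 0.4, -2.4]
grip_width: 0.0139
finger_force: 38.9
clock: 7.4
position: [0.4783, 0.3186, 0.0983]
tool_rot: [-3.139, 0.002, 1.901]
force: [0.4, 0.6, -2.0]
grip_width: 0.013
finger_force: 112.1
```

```bash
python3 -m jog '[[[0,0,-10,0,0,0,0],[0,0,-14,0,0,0,0],[0,0,-16,0,0,0,0],[0,0,-14,0,0,0,0],[0,0,-6,0,0,0,0]]]' && python3 -m jog '[[[0,0,0,0,0,0,0],[0,0,0,0,0,0,0]]]'
python3 - <<'E'
from h import *
s,f=wrist(); a=f["img"]; g=bot.grab_frame("side"); b=g["img"][130:330,190:390]
for p,n in [(f,"w"),(g,"s")]:
    for q in ["tray_mid","tray_handle","jar_a_center"]:
        for d in bot.spot_point(q,p)[:2]: print(n,q,round(d["conf"],2),np.round(d["xyz"],3))
cv2.imwrite("pics/l1.png",np.hstack([cv2.resize(a[:, 160:480],(480,600)),cv2.resize(b[:,50:160],(310,600))])[...,::-1])
print(np.round(s["position"],4),np.round(s["moment"],2))
E
```

```text
clock: 7.9
position: [0.4789, 0.319, 0.1601]
tool_rot: [-3.142, 0.002, 1.901]
force: [0.5, 0.4, -2.5]
grip_width: 0.0131
finger_force: 112.1
clock: 8.1
position: [0.4784, 0.3185, 0.1578]
tool_rot: [-3.139, 0.002, 1.901]
force: [-0.4, 0.7, -3.5]
grip_width: 0.0129
finger_force: 112.1
w tray_handle 0.71 [0.484 0.319 0.107]
s tray_mid 0.56 [ 0.496 -0.223 -0.   ]
s tray_handle 0.66 [0.477 0.315 0.1  ]
s jar_a_center 0.65 [0.482 0.205 0.102]
s jar_a_center 0.35 [ 0.495 -0.222  0.056]
[0.4784 0.3185 0.1578] [ 0.24  0.07 -0.01]
```

View pics/l1.png

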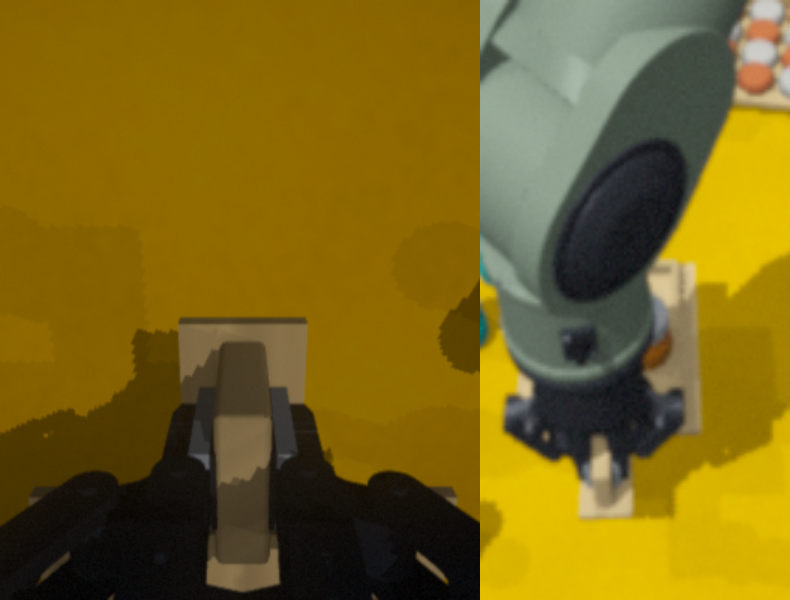

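The picture shows the tray hanging level, pinched at its handle, with the visible jar standing (network height 0.102 m, expected 0.101 m). Next I'll refine the rack's pose by fitting its outline in the two fixed views.

```bash
cat > rack.py <<'E'
from h import *
from scipy.optimize import minimize
V=[]
for F,roi in [("scene",(200,110,125,100)),("side",(292,98,92,82))]:
    f=bot.grab_frame(F); im=cv2.imread(f"pics/{F}0.png"); x,y,w,h=roi
    sat=cv2.cvtColor(im,cv2.COLOR_BGR2HSV)[...,1]; m=np.zeros(sat.shape,np.uint8); m[y:y+h,x:x+w]=(sat[y:y+h,x:x+w]<185)
    n,l,st,_=cv2.connectedComponentsWithStats(m); k=1+np.argmax(st[1:,4]); print(F,st[k])
    c=np.argwhere(l==k)[:,::-1].astype(np.int32); H=np.zeros_like(m); cv2.fillConvexPoly(H,cv2.convexHull(c),1); V.append((f,H,im))
def pts(p):
    t=.007; B=[(x,s*(.08+t),z) for x in(-.075,.09) for s in(-1,1) for z in(0,.105)]+[(-.102,s*(.09+t),z) for s in(-1,1) for z in(.045,.1)]
    B=np.array(B); c,s=np.cos(p[2]),np.sin(p[2]); return np.c_[p[0]+c*B[:,0]-s*B[:,1],p[1]+s*B[:,0]+c*B[:,1],B[:,2]]
def hull(f,p): return cv2.convexHull(proj(f,pts(p)).astype(np.float32))
def cost(p,vs=V):
    e=0
    for f,H,_ in vs:
        M=np.zeros((1600,2560),np.uint8); cv2.fillConvexPoly(M,np.round(hull(f,p)*4+1.5).astype(np.int32),1)
        e+=(M!=cv2.resize(H,(2560,1600),interpolation=cv2.INTER_NEAREST)).sum()/H.sum()/16
    return e
for vs in (V,V[:1],V[1:]):
    r=minimize(cost,[.496,-.219,-1.45],args=(vs,),method="Nelder-Mead",options=dict(initial_simplex=[[.496,-.219,-1.45],[.506,-.219,-1.45],[.496,-.209,-1.45],[.496,-.219,-1.57]])); print(r.x.round(4),round(r.fun,4))
    if vs is V: R=r.x
o=[]
for (f,H,im),(x,y,w,h) in zip(V,[(200,110,125,100),(280,90,125,100)]):
    z=4; c=cv2.resize(im[y:y+h,x:x+w],None,fx=z,fy=z,interpolation=cv2.INTER_CUBIC)[:, :400]
    cv2.polylines(c,[((hull(f,R)-[x,y])*z).astype(np.int32)],True,(255,0,0),1); o.append(c)
cv2.imwrite("pics/rackfit.png",np.hstack(o))
E
python3 rack.py
```

```text
scene [ 200  125  119   80 4782]
side [ 302  100   71   73 3794]
[ 0.4985 -0.225  -1.3999] 0.3168
[ 0.5013 -0.2206 -1.385 ] 0.1473
[ 0.4971 -0.2264 -1.4263] 0.1622
```

View pics/rackfit.png

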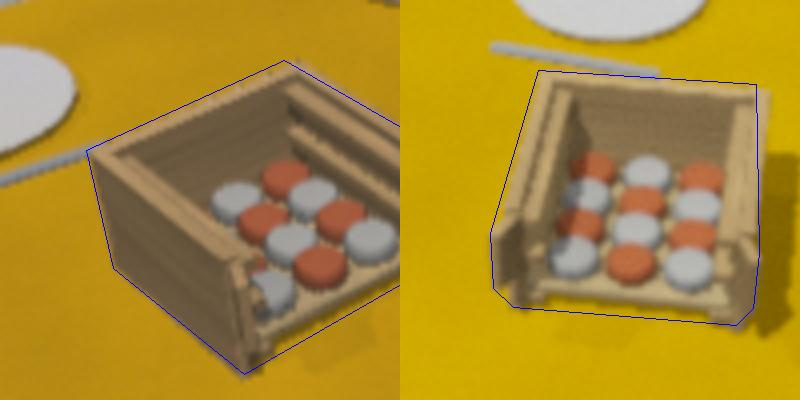

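The overlay shows the scene outline fitting well. In the side view the model is narrower than the rack at the right corner, (770,92) against (755,85). I'll free the wall thickness and drop the cutlery from the mask.

```bash
sed -i 's/    n,l,st/    m=cv2.morphologyEx(m,cv2.MORPH_OPEN,np.ones((7,7),np.uint8))\n    n,l,st/; s/t=.007;/t=p[3];/; s/^for vs in (V.*$/for vs in (V,V[:1],V[1:]):/; s/^    r=minimize.*$/    p0=np.array([.496,-.219,-1.45,.009]); r=minimize(cost,p0,args=(vs,),method="Nelder-Mead",options=dict(initial_simplex=np.vstack([p0,p0+np.diag([.01,.01,.08,.004])]))); print(r.x.round(4),round(r.fun,4))/' rack.py; python3 rack.py
python3 - <<'E'
from h import *
for F in ["scene","scene","side"]:
    f=bot.grab_frame(F)
    for q in ["rack_home","rack"]:
        for d in bot.spot_point(q,f)[:1]: print(F,q,round(d["conf"],2),np.round(d["xyz"],3))
E
```

```text
scene [ 223  126   96   77 4653]
side [ 303  104   69   67 3683]
[ 0.497  -0.2293 -1.4308  0.0101] 0.0955
[ 0.4966 -0.225  -1.4526  0.012 ] 0.0306
[ 0.4968 -0.2308 -1.4304  0.0095] 0.0458
scene rack_home 0.73 [ 0.495 -0.217  0.059]
scene rack 0.63 [ 0.496 -0.217 -0.003]
scene rack_home 0.56 [ 0.494 -0.217  0.064]
side rack_home 0.92 [ 0.498 -0.224  0.055]
side rack 0.59 [ 0.497 -0.22   0.001]
```

Rack axis yaw is about -1.435 with home near (0.496, -0.222), so the required tool yaw is about 1.707. I'll turn gently while starting forward.

```bash
cat > rem.py <<'E'
from h import *
import sys
s=bot.observe(); yaw=-1.435; H=np.array([.496,-.222]); u=np.array([np.cos(yaw),np.sin(yaw)]); v=np.array([-u[1],u[0]])
d=np.array(s["position"][:2])-H; R=Ro.from_euler("xyz",s["tool_rot"])
G=Ro.from_euler("xyz",[np.pi,0,yaw+np.pi])
print("clock",round(s["clock"],2),"rack-frame x,y mm",(d@u*1e3).round(1),(d@v*1e3).round(1),"z",round(s["position"][2]*1e3,1),"turn",(R.inv()*G).as_rotvec().round(3),
 "F",np.round(s["force"],1),"M",np.round(s["moment"],2),"grip",s["grip_width"],"q",np.round(s["qpos"],2))
w=lambda x,y:(R.inv().apply(np.r_[H+u*x+v*y,s["position"][2]]-s["position"])*1e3).round(1)
print("to pre-entry",w(-.325,0),"to home",w(-.118,0))
E
python3 -m jog '[[[-3,0,0,0,0,0.02,0],[-7,0,0,0,0,0.045,0],[-10,0,0,0,0,0.06,0],[-7,0,0,0,0,0.045,0],[-3,0,0,0,0,0.024,0]]]' >/dev/null && python3 -m jog '[[[0,0,0,0,0,0,0]]]' && python3 rem.py
```

```text
clock: 9.75
position: [0.4862, 0.2893, 0.1581]
tool_rot: [-3.14, 0.003, 1.706]
force: [-0.3, 0.2, -3.4]
grip_width: 0.0126
finger_force: 112.1
clock 9.75 rack-frame x,y mm -507.9 59.5 z 158.1 turn [-0.002  0.003 -0.001] F [-0.3  0.2 -3.4] M [ 0.35 -0.03  0.05] grip 0.012551349294284905 q [-0.31  0.66 -0.46  1.85  0.43  0.73 -0.88]
to pre-entry [-183.   -59.4    0.6] to home [-390.   -59.2    1.2]
```

```bash
python3 -m jog '[[[-6,-2,0,0,0,0,0],[-12,-4,0,0,0,0,0],[-18,-6,0,0,0,0,0],[-20,-6.5,0,0,0,0,0],[-20,-6.5,0,0,0,0,0]]]' >/dev/null && python3 -m jog '[[[-20,-6.5,0,0,0,0,0],[-20,-6.5,0,0,0,0,0],[-20,-6.5,0,0,0,0,0],[-18,-6,0,0,0,0,0],[-14,-5,0,0,0,0,0]]]' >/dev/null && python3 -m jog '[[[-8,-3,0,0,0,0,0],[-4,-1,0,0,0,0,0],[0,0,0,0,0,0,0]]]' && python3 rem.py
python3 - <<'E'
from h import *
o=[]
for F,(x,y,w,h) in [("scene",(200,110,200,160)),("side",(270,80,130,208))]:
    f=bot.grab_frame(F); 
    for q in ["tray_mid","jar_a_center","tray_handle","rack_home"]:
        for d in bot.spot_point(q,f)[:2]: print(F,q,round(d["conf"],2),np.round(d["xyz"],3))
    o.append(cv2.resize(f["img"][y:y+h,x:x+w],None,fx=480/h,fy=480/h,interpolation=cv2.INTER_CUBIC))
o[0]=cv2.resize(o[0],(490,392)); o[0]=np.vstack([o[0],np.zeros((88,490,3),np.uint8)])
cv2.imwrite("pics/pre.png",np.hstack(o)[...,::-1])
E
```

```text
clock: 11.05
position: [0.4517, 0.1032, 0.1587]
tool_rot: [-3.14, 0.003, 1.707]
force: [0.7, 0.1, -2.9]
grip_width: 0.0124
finger_force: 112.1
clock 11.05 rack-frame x,y mm -328.2 0.1 z 158.7 turn [-0.002  0.003  0.   ] F [ 0.7  0.1 -2.9] M [0.35 0.   0.04] grip 0.012424917956149731 q [ 0.01  0.54 -0.47  2.11  0.44  0.58 -0.64]
to pre-entry [-3.2 -0.1  0. ] to home [-2.102e+02 -2.000e-01  5.000e-01]
scene tray_mid 0.58 [ 0.466 -0.012  0.072]
scene tray_mid 0.34 [ 0.433 -0.014  0.079]
scene jar_a_center 0.66 [ 0.433 -0.011  0.103]
scene jar_a_center 0.27 [ 0.472 -0.012  0.072]
scene tray_handle 0.62 [0.45  0.105 0.102]
scene rack_home 0.76 [ 0.494 -0.219  0.06 ]
side jar_a_center 0.64 [ 0.434 -0.013  0.102]
side tray_handle 0.89 [0.452 0.103 0.105]
side rack_home 0.74 [ 0.498 -0.225  0.056]
side rack_home 0.59 [ 0.76  -0.004 -0.005]
```

View pics/pre.png

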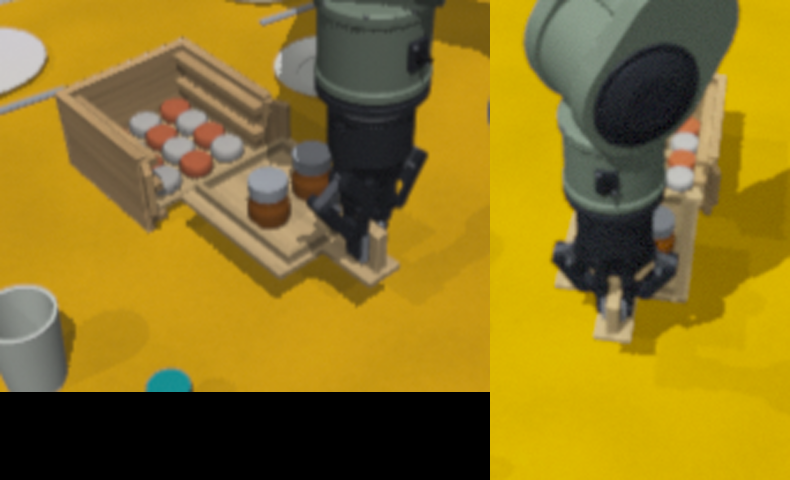

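The picture shows the tray square at the mouth, with its leading edge near (190,190), both jars standing at (268,195) and (311,168), and the tumbler untouched. The underside is about 11 mm above the runners and clear of the lips, so I'll slide it in and check the force.

```bash
python3 -m jog '[[[-4,0,0,0,0,0,0],[-8,0,0,0,0,0,0],[-10,0,0,0,0,0,0],[-10,0,0,0,0,0,0],[-10,0,0,0,0,0,0]]]' | grep force && python3 -m jog '[[[-10,0,0,0,0,0,0],[-10,0,0,0,0,0,0],[-10,0,0,0,0,0,0],[-6,0,0,0,0,0,0],[-2,0,0,0,0,0,0]]]' | grep force && python3 rem.py
```

```text
force: [0.3, 0.6, -2.4]
finger_force: 112.1
force: [-0.8, -0.5, -2.8]
finger_force: 112.1
clock 12.55 rack-frame x,y mm -247.5 0.1 z 158.8 turn [-0.002  0.003 -0.   ] F [-0.8 -0.5 -2.8] M [0.29 0.06 0.01] grip 0.01287891917368492 q [ 0.19  0.54 -0.47  2.11  0.45  0.58 -0.47]
to pre-entry [77.5 -0.1 -0.2] to home [-129.5   -0.     0.4]
```

```bash
python3 -m jog '[[[-4,0,0,0,0,0,0],[-8,0,0,0,0,0,0],[-10,0,0,0,0,0,0],[-10,0,0,0,0,0,0],[-10,0,0,0,0,0,0]]]' | grep force && python3 -m jog '[[[-10,0,0,0,0,0,0],[-10,0,0,0,0,0,0],[-10,0,0,0,0,0,0],[-10,0,0,0,0,0,0],[-8,0,0,0,0,0,0]]]' | grep force && python3 -m jog '[[[-6,0,0,0,0,0,0],[-4,0,0,0,0,0,0],[-2,0,0,0,0,0,0],[0,0,0,0,0,0,0]]]' | grep force; python3 rem.py
```

```text
force: [0.3, 0.1, -3.6]
finger_force: 112.1
force: [-0.1, 0.6, -2.0]
finger_force: 112.1
force: [0.3, -0.4, -2.9]
finger_force: 112.1
clock 13.95 rack-frame x,y mm -146.3 0.2 z 159.1 turn [-0.002  0.003  0.001] F [ 0.3 -0.4 -2.9] M [ 0.29  0.07 -0.03] grip 0.01247871049411347 q [ 0.4   0.56 -0.48  2.07  0.44  0.61 -0.25]
to pre-entry [ 1.787e+02 -1.000e-01 -5.000e-01] to home [-28.3  -0.2   0.1]
```

```bash
python3 -m jog '[[[-3,0,1,0,0,0,0],[-6,0,2,0,0,0,0],[-6,0,2,0,0,0,0],[-4,0,2,0,0,0,0],[-1,0,1,0,0,0,0]]]' | grep force && python3 -m jog '[[[0,0,1,0,0,0,0],[0,0,1,0,0,0,0],[0,0,0,0,0,0,0]]]' | grep force; python3 rem.py
```

```text
force: [0.0, -0.4, -3.6]
finger_force: 112.1
force: [0.7, 0.4, -3.3]
finger_force: 112.1
clock 14.75 rack-frame x,y mm -126.5 0.2 z 149.1 turn [-0.002  0.003  0.001] F [ 0.7  0.4 -3.3] M [0.25 0.02 0.02] grip 0.012654037011853086 q [ 0.43  0.59 -0.46  2.06  0.46  0.6  -0.22]
to pre-entry [198.5   0.   -0.5] to home [-8.5 -0.2  0. ]
```

```bash
python3 -m jog '[[[-2,0,0.5,0,0,0,0],[-2,0,0,0,0,0,0],[-2,0,0,0,0,0,0],[0,0,0,0,0,0,0]]]' | grep force; python3 -m jog '[[[-2,0,0,0,0,0,0],[-1,0,0,0,0,0,0],[0,0,0,0,0,0,0]]]' | grep force;  python3 rem.py
python3 - <<'E'
from h import *
for F in ["scene","side"]:
    f=bot.grab_frame(F)
    for q in ["tray_mid","jar_a_center","tray_handle"]:
        for d in bot.spot_point(q,f)[:2]: print(F,q,round(d["conf"],2),np.round(d["xyz"],3))
E
```

```text
force: [0.1, 0.3, -3.1]
finger_force: 112.1
force: [0.4, 5.0, -1.4]
finger_force: 112.3
clock 15.45 rack-frame x,y mm -117.7 0.4 z 148.7 turn [-0.001  0.002  0.001] F [ 0.4  5.  -1.4] M [ 1.04 -0.06 -0.05] grip 0.012627958774119557 q [ 0.45  0.59 -0.46  2.05  0.46  0.6  -0.2 ]
to pre-entry [ 2.073e+02 -2.000e-01 -4.000e-01] to home [ 0.3 -0.4 -0. ]
scene tray_mid 0.56 [ 0.496 -0.222  0.059]
scene jar_a_center 0.51 [ 0.463 -0.22   0.092]
scene tray_handle 0.61 [ 0.476 -0.103  0.095]
side tray_mid 0.73 [ 0.494 -0.219  0.06 ]
side jar_a_center 0.39 [ 0.46  -0.217  0.094]
side tray_handle 0.83 [ 0.481 -0.106  0.093]
```

The 5 N reaction along +y shows the leading edge has met the back wall, right where home is expected. I'll ease off, lower onto the runners and release.

```bash
python3 -m jog '[[[1,0,0.5,0,0,0,0],[0,0,0.7,0,0,0,0],[0,0,0,0,0,0,0],[0,0,0,0,0,0,0]]]' 40; python3 rem.py
```

```text
clock: 16.25
position: [0.4801, -0.1049, 0.1475]
tool_rot: [-3.14, 0.003, 1.707]
force: [0.2, -0.2, -1.7]
grip_width: 0.0128
finger_force: 112.3
clock 16.25 rack-frame x,y mm -118.1 0.1 z 147.5 turn [-0.002  0.003  0.001] F [ 0.2 -0.2 -1.7] M [ 0.11  0.09 -0.04] grip 0.012751189967605011 q [ 0.44  0.59 -0.46  2.05  0.46  0.6  -0.2 ]
to pre-entry [206.9   0.   -0.6] to home [-0.1 -0.1  0. ]
```

```bash
python3 -m jog '[[[0,0,0.3,0,0,0,0],[0,0,0,0,0,0,0.2],[0,0,0,0,0,0,0.25],[0,0,0,0,0,0,0.3],[0,0,0,0,0,0,0.4]]]' 20; python3 -m jog '[[[0,0,0,0,0,0,0.5],[0,0,0,0,0,0,0.5],[0,0,-6,0,0,0,0.5],[0,0,-12,0,0,0,0.5],[0,0,-20,0,0,0,0.5]]]'; python3 -m jog '[[[0,0,-30,0,0,0,0.5],[0,0,-40,0,0,0,0.5],[20,0,-40,0,0,0,0.5],[40,0,-25,0,0,0,0.5],[45,0,0,0,0,0,0.5]]]'; python3 -m jog '[[[45,0,0,0,0,0,0.5],[20,0,0,0,0,0,0.5],[0,0,0,0,0,0,0.5]]]'
python3 - <<'E'
from h import *
o=[]; H=np.array([.496,-.219,.06]); yaw=-1.435; u=np.array([np.cos(yaw),np.sin(yaw),0]); v=np.array([-u[1],u[0],0])
def rep(n,f):
    for q in ["rack_home","tray_mid","tray_handle","jar_a_center","bottle","tumbler","plate"]:
        for d in bot.spot_point(q,f)[:2]: print(n,q,round(d["conf"],2),np.round(d["xyz"],3),np.round([(d["xyz"]-H)@u,(d["xyz"]-H)@v],3))
for F,(x,y,w,h) in [("scene",(210,110,120,100)),("side",(290,90,100,100))]:
    f=bot.grab_frame(F); rep(F,f); o.append(cv2.resize(f["img"][y:y+h,x:x+w],(300,300),interpolation=cv2.INTER_CUBIC))
s,f=wrist(); rep("wrist",f); o=np.vstack(o); w=cv2.resize(f["img"][:,80:520],(480,600))
cv2.imwrite("pics/end.png",np.hstack([o,w])[...,::-1])
E
```

```text
clock: 16.75
position: [0.4802, -0.1048, 0.1472]
tool_rot: [-3.14, 0.003, 1.707]
force: [-0.1, 0.8, -0.1]
grip_width: 0.0339
finger_force: 0.0
clock: 17.25
position: [0.4799, -0.1045, 0.1858]
tool_rot: [-3.139, 0.002, 1.708]
force: [-0.6, -0.4, 0.3]
grip_width: 0.0428
finger_force: 0.0
clock: 17.75
position: [0.4667, 0.0006, 0.3239]
tool_rot: [3.138, 0.004, 1.705]
force: [1.6, 0.6, -0.9]
grip_width: 0.0425
finger_force: 0.0
clock: 18.05
position: [0.4566, 0.0671, 0.3209]
tool_rot: [-3.141, 0.002, 1.712]
force: [0.3, -0.5, -0.4]
grip_width: 0.0427
finger_force: 0.0
scene tray_mid 0.75 [ 0.493 -0.224  0.058] [ 0.005 -0.003]
scene tray_mid 0.15 [ 0.461 -0.218  0.09 ] [-0.005 -0.035]
scene tray_handle 0.31 [ 0.465 -0.222  0.065] [-0.001 -0.031]
scene jar_a_center 0.59 [ 0.46  -0.221  0.092] [-0.003 -0.036]
scene bottle 0.82 [0.707 0.294 0.002] [-0.479  0.279]
scene tumbler 0.95 [ 0.755 -0.007  0.   ] [-0.175  0.285]
scene plate 0.78 [ 0.222 -0.285  0.002] [ 0.028 -0.281]
scene plate 0.49 [ 0.52  -0.206  0.064] [-0.009  0.026]
side tray_mid 0.72 [ 0.496 -0.216  0.058] [-0.003  0.   ]
side tray_handle 0.87 [ 0.48  -0.109  0.091] [-0.111 -0.001]
side jar_a_center 0.41 [ 0.463 -0.22   0.092] [-0.004 -0.033]
side bottle 0.82 [0.71  0.294 0.003] [-0.479  0.281]
side tumbler 0.86 [ 0.761 -0.007 -0.005] [-0.175  0.291]
side plate 0.59 [ 0.223 -0.279  0.002] [ 0.023 -0.278]
wrist rack_home 0.51 [ 0.754  0.    -0.002] [-0.182  0.285]
wrist tray_handle 0.66 [ 0.484 -0.107  0.095] [-0.113  0.003]
```

View pics/end.png

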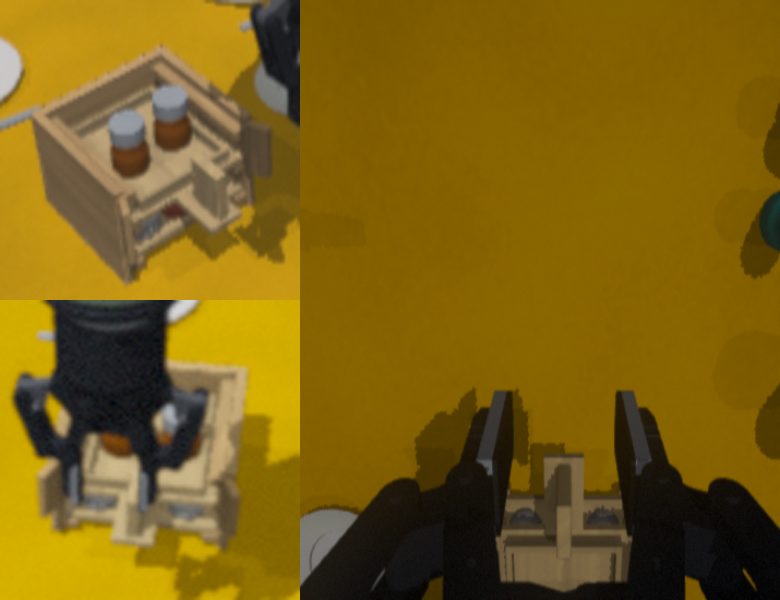

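The tray sits level in the upper slot with both jars standing at (128,140) and (170,118). Its handle is at the mouth, the gripper is clear, and the bottle, tumbler and plate read where they were. Handing in.

```bash
python3 -c "
from workcell import bot
print(bot.job_done())"
```

```text
the job is handed in; nothing more can be done
None
```

I slid the tray into the upper slot until it met the back wall, let go and handed the job in at about 18 s; the final pictures show both jars standing and the bottle, tumbler and plate in place, but no verdict came back.

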